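Seat the cup head in the bench mixer

TASK

Fit the thick cup-shaped head onto the bench mixer: take it from the head stand, set its tapered shank upright in the socket on top of the mixer, and press or tap it down until it is fully home, its metal shoulder flush on the hub, then let go. Leave the flat plate head in the stand.

Things in the scene. Friction and masses are not known exactly. Their poses are not given: they have to be found in the camera images.
- cup_head: The head to fit, loose, 0.12 kg, round, 90 mm tall, upright in the stand. Origin at the shank's lower tip, z up. Above it: steel tapered shank 0-45 mm (diameter 10 at the tip, 28 at the top); flat metal shoulder disc 45-51 mm (diameter 48); black rubber drum 51-90 mm (diameter 50, grip here), with a hollow 32 wide and 4 deep in its top. In the stand its tip is 13 mm above the worktop.
- plate_head: The other head, to stay in the stand: same shank and shoulder disc, but it carries a flat black rubber plate, diameter 68 mm, 9 mm thick, whose top is 60 mm above the tip. Origin at the shank tip, z up.
- head_stand: White open stand, fixed, 190 mm (its x) by 76 mm (its y), top 58 mm above the worktop, with two 40 mm holes at x = -58 and +58 mm; either head may be in either hole, resting on its shoulder. Origin at the centre of its underside.
- drive_socket (a point): Centre of the socket's mouth, level with the flat top (diameter 62 mm, 115 mm above the worktop) of the hub on a fixed grey and white mixer, 150 x 120 mm. z up. Six sprung brass segments, 23 mm wide at the mouth, taper like the shank. A shank put in loosely stands about 10 mm proud; 13 to 22 N drives it home, where friction holds it: shoulder on the hub, tip 45 mm below, drum top 45 mm above.
Not all that is in view belongs to the job. What is shaped like the plate_head but green or yellow is not meant.

How it is judged:
By the outcome, as a careful person would: the job done as asked, in the order asked, and still so for the second after the job is handed in, with the robot touching nothing.
It also fails if it takes over 40 s, if anything falls off the work surface, if the arm or the gripper's body presses on something with over 40 N, if the wrist force passes 120 N, or if a joint passes its speed limit or range.

ROBOT

A 7-joint arm with a two-finger parallel gripper is mounted at the origin on the work surface; the furniture and walls round the work are solid. World frame = base frame: x ahead of the robot, y to its left, z up, the work surface at z = 0. Lengths are in m, angles in rad, forces in N, time in s.
With the tool pointing down it reaches from about 0.4 to 0.875 m from the base axis. Payload 4.4 kg.
Tool frame: the origin (TCP) lies at the centre of the arm's flange, where the gripper is bolted on; the fingertips stand 173 mm ahead of it and the grasp point (between the pads) lies 155 mm ahead of it; z points along the fingers, y is the direction in which the jaws open and shut (so a half turn about z gives the same grasp; the last joint's range is limited). The gripper opens to 85 mm and grips with 20 to 120 N. Pads are 22 mm wide; open, the fingers measure 114 mm over their backs; the gripper's body (76 mm by 85 mm) begins 54 mm behind the grasp point. The pads swing forward as they close: fully open they stand 13 mm farther back than shut.
Start: joints at [-1.364, 0.628, 0.038, 1.517, -0.027, 0.996, -0.02], TCP at [0.175, 0.626, 0.405] pointing down, gripper open.
Joint ranges: [-3.06, 3.06], [-0.37, 2.12], [-1.25, 1.32], [0.18, 2.47], [-1.1, 4.24], [0.23, 1.98], [-2.94, 2.94]. Speed limits (rad/s): [2.57, 2.57, 3.14, 3.14, 3.14, 3.14, 3.14].

INTERFACE

Orientations are given as a unit quaternion [w, x, y, z].
In Python, from rig import r gives the robot as it stands. The module is installed in compiled form; this text tells all that it offers.
- The arm moves only by the tool play_rows, never from a script. Its argument "increments" is a list of rows, each an object of numbers: "tx", "ty", "tz": the shift along the world's x, y, z in mm; "twist": the turn about the world's z in rad. A call has 1 to 8 rows; each row is the pose to reach, as a shift and turn from the pose commanded when the call began; what a row does not reach only later rows make up. A row lasts 1/10 s, in which the tool goes at most 50 mm and 8.59 degrees, less where a joint would pass 70% of its speed; a pose out of reach is approached as far as the arm can. A call with a gripper value outside its range is refused whole. "gripper" is the opening, from -1 (shut) to 1 (fully open), set as the call begins (left out, the last holds). The fingers move at their own pace and stop on an object; the grip force is fixed at half the most. Time passes only in rows, so rows that repeat a pose let the fingers close. It gives the time, the measured TCP pose, the force and the opening at its end, in the units of the state.
- r.get_obs(): the state, without advancing time (a new reading comes with each control period).
- r.grab_frame(name): name is "scene" or "top"; returns a dict with "pixels" (420x560x3 uint8, red, green, blue), "K" (3x3 intrinsics, pixels), "extrinsics" (4x4, takes a point from world to camera coordinates). Camera axes: x right, y down, z forward; pixel columns grow to the right and rows downward; lengths in m; the calibration is good to about 2 mm. A picture is of the moment at which its call begins. There is no depth.
- r.hand_in(): hands the job in, once; it reports no verdict.
The state is a dict: "time": time; "joint_pos": joint angles; "joint_vel": joint speeds; "effort": joint torques, N m; "eef_pos": TCP position; "eef_rot": TCP orientation; "wrist_force": force on the tool from outside, world axes, zero at the start; "moment": the same for the moment, N m; "finger_gap": finger opening in m.
Only numpy, scipy, OpenCV 4.12 (cv2) and the standard library are available. Lean on these libraries where they do the work, as an engineer would, in place of code of your own. Each camera call takes 0.05 s, during which the arm holds its last target.

## Working session

There is one attempt and no reset: what is moved stays moved. The work goes in short steps, Python scripts to look and compute and a tool call to move; the robot and the scene stay as the last step left them, time stands still between calls to the robot, and variables do not carry over. Pictures are saved under pics/ and viewed, and the job is handed in when it is done.

Besides the shell and the picture viewer there is one more tool, called after ">>>" as name([rows], argument=value, ...), one row to a line, values as JSON. play_rows: Moves the arm, as the interface text tells. Its arguments: {"type":"object","properties":{"increments":{"type":"array","items":{"type":"object","properties":{"tx":{"type":"number"},"ty":{"type":"number"},"tz":{"type":"number"},"twist":{"type":"number"}}}},"gripper":{"type":"number"}},"required":["increments"]}

```bash
mkdir -p pics
python3 - <<'E'
from rig import r
import cv2,pickle
o=r.get_obs(); print({k:o[k] for k in('time','eef_pos','eef_rot','wrist_force','finger_gap')})
for n in('scene','top'):
    f=r.grab_frame(n); pickle.dump(f,open(n+'.pkl','wb')); cv2.imwrite(f'pics/{n}0.png',f['pixels'][:,:,::-1]); print(f['K'],f['extrinsics'])
E
```

```text
{'time': 0.0, 'eef_pos': array([0.17498942, 0.62569449, 0.40376643]), 'eef_rot': array([-1.25684239e-04,  1.35958696e-01,  9.90714040e-01, -9.53420576e-04]), 'wrist_force': array([ 0.57957574, -0.23667546, -0.54606848]), 'finger_gap': 0.08507454356804602}
[[387.83148315   0.         275.70286712]
 [  0.         387.83148315 205.46183203]
 [  0.           0.           1.        ]] [[ 9.99903634e-01 -6.16862113e-03  1.24366535e-02 -5.48657007e-01]
 [ 2.02954797e-04 -8.89263533e-01 -4.57395155e-01 -1.55254437e-02]
 [ 1.38809598e-02  4.57353602e-01 -8.89176586e-01  9.55649463e-01]
 [ 0.00000000e+00  0.00000000e+00  0.00000000e+00  1.00000000e+00]]
[[501.7699639    0.         273.68211457]
 [  0.         501.7699639  211.36353689]
 [  0.           0.           1.        ]] [[-0.00354628 -0.99980451 -0.01945176 -0.04244092]
 [-0.99664863  0.00512346 -0.08164108  0.52875502]
 [ 0.08172478  0.01909705 -0.99647196  0.92011071]
 [ 0.          0.          0.          1.        ]]
```

View pics/scene0.png

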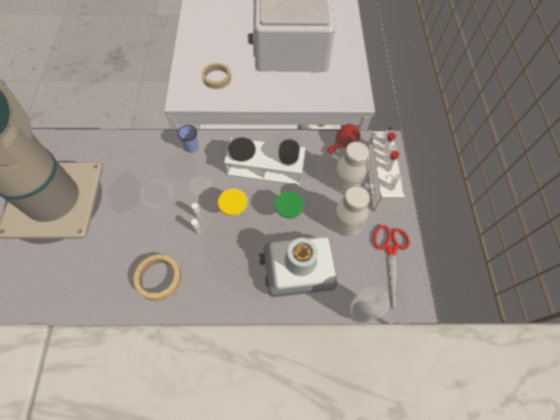

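View pics/top0.png

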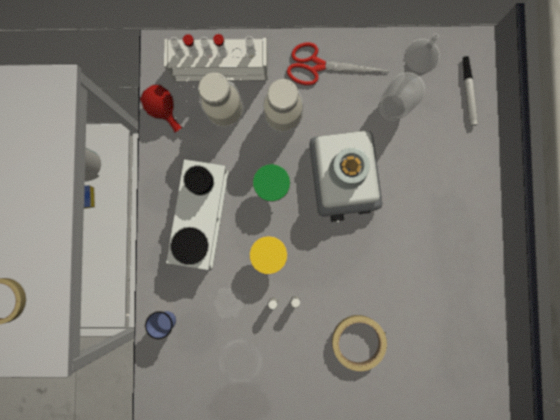

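The top view shows the cup head (smaller black disc) at about (198,180), the plate head at (189,245) and the socket at (351,165). In the scene view they are at about (289,152), (241,150) and (302,253). Next I'll measure these in both views.

```bash
cat > h.py <<'E'
import numpy as np,cv2
def ray(f,u,v):
    E=f['extrinsics'];R=E[:3,:3];t=E[:3,3]
    d=R.T@np.linalg.inv(f['K'])@np.array([u,v,1.]);return -R.T@t,d
def onz(f,u,v,z):
    c,d=ray(f,u,v);return c+d*(z-c[2])/d[2]
def proj(f,p):
    q=f['extrinsics'][:3,:3]@np.array(p)+f['extrinsics'][:3,3];q=f['K']@q;return q[:2]/q[2]
def two(a,b):
    (c1,d1),(c2,d2)=a,b
    A=np.stack([d1,-d2],1);s=np.linalg.lstsq(A,c2-c1,rcond=None)[0]
    p,q=c1+s[0]*d1,c2+s[1]*d2;return (p+q)/2,np.linalg.norm(p-q)
E
python3 - <<'E'
from h import *
import pickle
W={'top':[150,140,240,275],'scene':[215,130,310,185]}
F={n:pickle.load(open(n+'.pkl','rb')) for n in W}
for n,(x0,y0,x1,y1) in W.items():
    f=F[n];im=f['pixels'];m=np.zeros(im.shape[:2],np.uint8);m[y0:y1,x0:x1]=(im[y0:y1,x0:x1].max(2)<45)*255
    for c in cv2.findContours(m,cv2.RETR_EXTERNAL,cv2.CHAIN_APPROX_NONE)[0]:
        if cv2.contourArea(c)>150:
            e=cv2.fitEllipse(c);print(n,e,cv2.boundingRect(c),onz(f,*e[0],.103),onz(f,*e[0],.073))
    big=im[140:195,320:385] if n=='top' else im[228:285,255:345]
    cv2.imwrite(f'pics/hub_{n}.png',cv2.resize(big[:,:,::-1],None,fx=8,fy=8)[:600,:800])
    b2=im[150:275,160:240] if n=='top' else im[130:190,215:315]
    cv2.imwrite(f'pics/st_{n}.png',cv2.resize(b2[:,:,::-1],None,fx=4.7 if n=='top' else 8,fy=4.7 if n=='top' else 8)[:600,:800])
E
```

```text
top ((189.0633087158203, 245.60972595214844), (34.17061996459961, 34.66343307495117), 43.01593780517578) (172, 228, 35, 36) [0.4638962  0.09849975 0.103     ] [0.46432575 0.10414836 0.073     ]
top ((198.4323272705078, 180.18162536621094), (25.106061935424805, 28.325054168701172), 132.01150512695312) (185, 167, 28, 28) [0.57653363 0.08342786 0.103     ] [0.5809098  0.08854838 0.073     ]
```

View pics/hub_top.png

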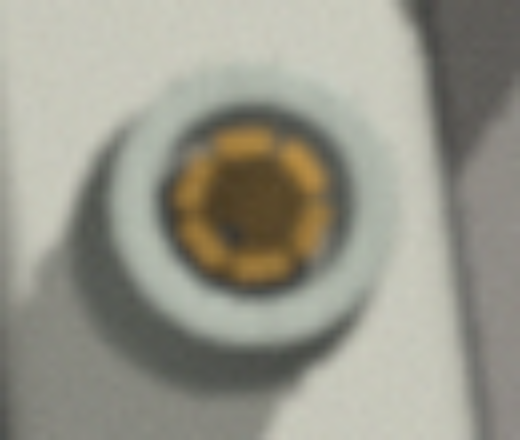

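View pics/hub_scene.png

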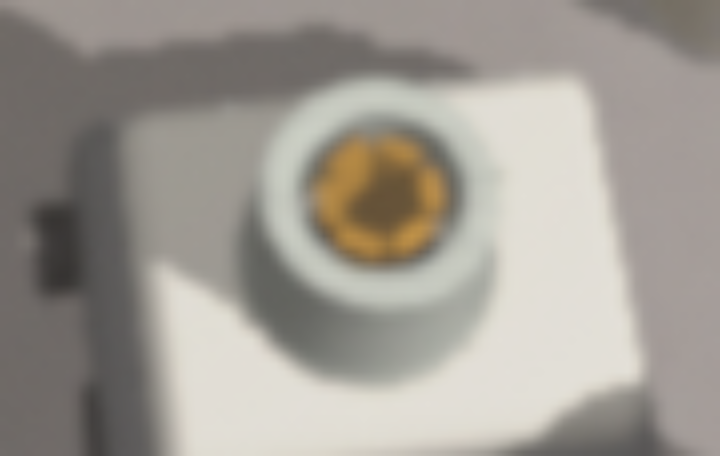

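View pics/st_top.png

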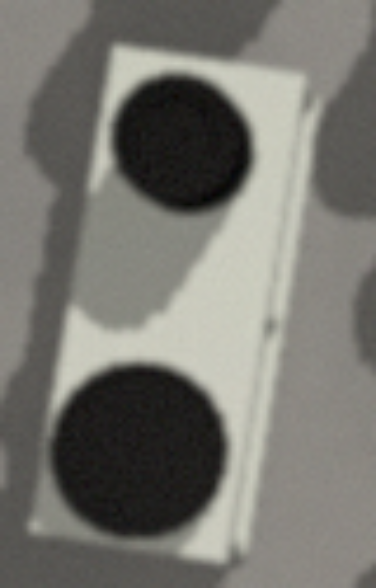

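View pics/st_scene.png

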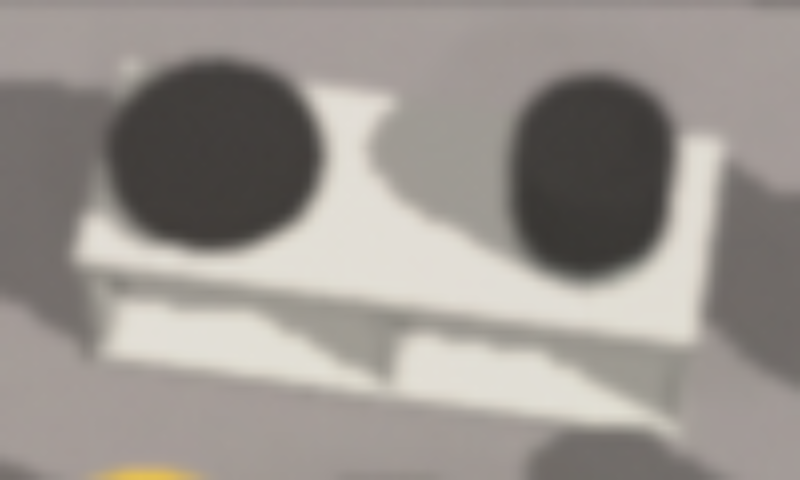

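Run:
```python
from h import *
import pickle
F={n:pickle.load(open(n+'.pkl','rb')) for n in('top','scene')}
rb={}
for n,(x0,y0,x1,y1) in {'top':[150,140,240,275],'scene':[220,132,312,172]}.items():
    f=F[n];im=cv2.resize(f['pixels'],None,fx=4,fy=4,interpolation=cv2.INTER_CUBIC);m=np.zeros(im.shape[:2],np.uint8);s=np.s_[y0*4:y1*4,x0*4:x1*4]
    m[s]=(im[s].max(2)<80)*255
    for c in cv2.findContours(m,cv2.RETR_EXTERNAL,cv2.CHAIN_APPROX_NONE)[0]:
        if cv2.contourArea(c)>4000:
            M=cv2.moments(c);u,v=[(M[k]/M['m00']+.5)/4-.5 for k in('m10','m01')]
            print(n,u,v,cv2.contourArea(c)/16,'mid',onz(f,u,v,.0835),'plate',onz(f,u,v,.0695))
    x0,y0,x1,y1=(330,145,372,185) if n=='top' else (285,238,318,266)
    s=np.s_[y0*4:y1*4,x0*4:x1*4]; a=im[s].astype(int)
    m[:]=0;m[s]=((a[...,0]-a[...,2])>45)*255
    c=max(cv2.findContours(m,cv2.RETR_EXTERNAL,cv2.CHAIN_APPROX_NONE)[0],key=cv2.contourArea)
    hl=cv2.convexHull(c);e=cv2.fitEllipse(hl);p=[(k+.5)/4-.5 for k in e[0]];rb[n]=p
    print(n,'brass',p,np.array(e[1])/4,onz(f,*p,.115))
    # dark recess+brass hole: pale ring inner edge
    m[:]=0;m[s]=(a.min(2)<125)*255
    c=max(cv2.findContours(m,cv2.RETR_EXTERNAL,cv2.CHAIN_APPROX_NONE)[0],key=cv2.contourArea)
    e=cv2.fitEllipse(c);p=[(k+.5)/4-.5 for k in e[0]];print('  recess',p,np.array(e[1])/4,onz(f,*p,.115))
print(two(ray(F['top'],*rb['top']),ray(F['scene'],*rb['scene'])))
```

```text
top 188.8915490765719 245.72199206513898 1054.15625 mid [0.46398081 0.10247051 0.0835    ] plate [0.46417816 0.10511131 0.0695    ]
top 198.28243915395015 180.32987251303845 647.125 mid [0.57911585 0.08701935 0.0835    ] plate [0.58115387 0.08941314 0.0695    ]
top brass [351.17706298828125, 165.108642578125] [19.19746971 19.62371826] [ 0.59891355 -0.17827673  0.115     ]
  recess [351.4544677734375, 164.6678466796875] [24.33506393 24.49117088] [ 0.59966612 -0.17875811  0.115     ]
scene 288.4227525647714 151.5014780038254 359.4375 mid [0.57864412 0.08496509 0.0835    ] plate [0.57943558 0.09482086 0.0695    ]
scene 241.19203717201165 148.92012876579201 428.75 mid [0.4654751  0.09216994 0.0835    ] plate [0.4641981  0.10215739 0.0695    ]
scene brass [302.0420837402344, 252.2551727294922] [15.99704361 16.55098343] [ 0.59902765 -0.18208874  0.115     ]
  recess [302.396484375, 252.0971221923828] [17.77671623 19.3418293 ] [ 0.59975235 -0.18175391  0.115     ]
(array([ 0.59992443, -0.17931785,  0.10768249]), np.float64(0.000531232269465576))
```

Run:
```python
from h import *
import pickle
T,S=[pickle.load(open(n+'.pkl','rb')) for n in('top','scene')]
for n,a,b in [('cab nearright',(80,68),(369,110)),('cab nearleft',(72,375),(168,107)),('jar1 top',(214,88),(357,153)),('jar2 top',(283,95),(356,200)),('green',(271,183),(290,205)),('yellow',(268,255),(233,202)),('bluecup',(159,325),(187,132)),('toaster',(0,0),(0,0))][:-1]:
    print(n,*two(ray(T,*a),ray(S,*b)))
for p in [(260,25),(258,70),(328,70)]: print(onz(S,*p,.3),onz(S,*p,.15))
print(proj(S,(.175,.626,.23)))
```

```text
cab nearright [ 0.85391156  0.38200875 -0.10737023] 0.007578342911775498
cab nearleft [ 0.20797232  0.37636691 -0.09303493] 0.01402004648029941
jar1 top [0.73295798 0.05493867 0.12096017] 0.0004422171667820246
jar2 top [ 0.72042845 -0.06339431  0.11580656] 0.0018721670510144842
green [ 0.57998158 -0.04027403  0.04639301] 0.0025184738295201624
yellow [ 0.44792588 -0.03461676  0.05083914] 0.001498369396937534
bluecup [0.32514284 0.15795258 0.06323524] 0.000924466387386823
[0.51366827 0.25312703 0.3       ] [0.50775149 0.44623931 0.15      ]
[0.51138238 0.12399541 0.3       ] [0.50484157 0.28185558 0.15      ]
[0.64757064 0.1249384  0.3       ] [0.67820836 0.283056   0.15      ]
[135.96369921 -47.17069098]
```

>>> play_rows([
  {"tx": 404, "ty": -540, "tz": 0},
  {"tx": 404, "ty": -540, "tz": 0},
  {"tx": 404, "ty": -540, "tz": 0},
  {"tx": 404, "ty": -540, "tz": 0},
  {"tx": 404, "ty": -540, "tz": 0},
  {"tx": 404, "ty": -540, "tz": 0},
  {"tx": 404, "ty": -540, "tz": -60},
  {"tx": 404, "ty": -540, "tz": -60},
], gripper=1)

```text
invalid input at $.increments[0]: expected keys tx, ty, tz, twist
```

>>> play_rows([
  {"tx": 404, "ty": -540, "tz": 0, "twist": 0},
  {"tx": 404, "ty": -540, "tz": 0, "twist": 0},
  {"tx": 404, "ty": -540, "tz": 0, "twist": 0},
  {"tx": 404, "ty": -540, "tz": 0, "twist": 0},
  {"tx": 404, "ty": -540, "tz": 0, "twist": 0},
  {"tx": 404, "ty": -540, "tz": 0, "twist": 0},
  {"tx": 404, "ty": -540, "tz": 0, "twist": 0},
  {"tx": 404, "ty": -540, "tz": 0, "twist": 0},
], gripper=1)

```text
time: 0.9
eef_pos: [0.4155, 0.3039, 0.4046]
eef_rot: [-0.0, 0.136, 0.991, -0.0]
wrist_force: [1.7, 0.4, -0.5]
finger_gap: 0.0853
```

>>> play_rows([
  {"tx": 164, "ty": -219, "tz": 0, "twist": 0},
  {"tx": 164, "ty": -219, "tz": 0, "twist": 0},
  {"tx": 164, "ty": -219, "tz": 0, "twist": 0},
  {"tx": 164, "ty": -219, "tz": -75, "twist": 0},
  {"tx": 164, "ty": -219, "tz": -75, "twist": 0},
  {"tx": 164, "ty": -219, "tz": -75, "twist": 0},
  {"tx": 164, "ty": -219, "tz": -75, "twist": 0},
  {"tx": 164, "ty": -219, "tz": -75, "twist": 0},
], gripper=1)

```text
time: 1.7
eef_pos: [0.5787, 0.0857, 0.3286]
eef_rot: [-0.001, 0.137, 0.991, -0.0]
wrist_force: [1.0, 0.6, 0.1]
finger_gap: 0.0855
```

```bash
cat > look.py <<'E'
import sys,pickle,cv2
from rig import r
k=sys.argv[1]
for n in('scene','top'):
    f=r.grab_frame(n); pickle.dump(f,open(n+'.pkl','wb')); cv2.imwrite(f'pics/{n}{k}.png',f['pixels'][:,:,::-1])
o=r.get_obs();print(o['time'],o['eef_pos'],o['eef_rot'],o['wrist_force'],o['finger_gap'],o['joint_pos'])
E
python3 look.py 1
```

```text
1.8 [0.57833664 0.08802373 0.32994838] [-2.10006647e-04  1.35208888e-01  9.90816941e-01  5.49599624e-04] [ 1.19526767  0.27945293 -0.07297507] 0.08539297745927175 [-0.23344501  0.62671756  0.05441945  1.77973792 -0.04926238  0.73649185
  1.14670496]
```

View pics/scene1.png

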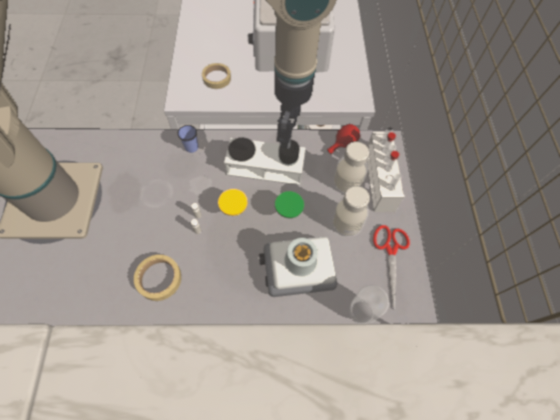

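View pics/top1.png

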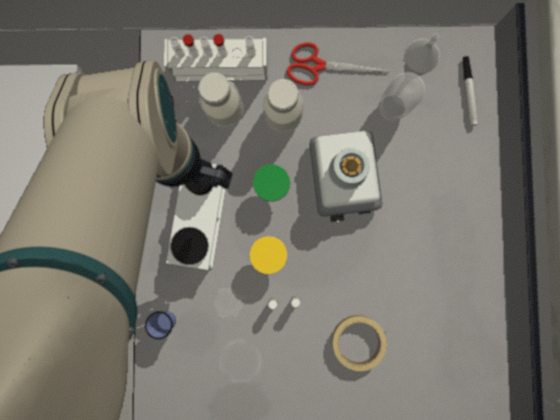

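Both views show the gripper over the cup head, with the fingers near (289,135) in the scene view and (205,178) in the top view. I'll descend now.

>>> play_rows([
  {"tx": 0, "ty": 0, "tz": -25, "twist": 0},
  {"tx": 0, "ty": 0, "tz": -50, "twist": 0},
  {"tx": 0, "ty": 0, "tz": -70, "twist": 0},
  {"tx": 0, "ty": 0, "tz": -82, "twist": 0},
  {"tx": 0, "ty": 0, "tz": -88, "twist": 0},
  {"tx": 0, "ty": 0, "tz": -88, "twist": 0},
], gripper=1)

```text
time: 2.4
eef_pos: [0.5786, 0.0874, 0.2417]
eef_rot: [-0.0, 0.135, 0.991, 0.0]
wrist_force: [-0.6, -0.2, 0.1]
finger_gap: 0.0852
```

>>> play_rows([
  {"tx": 0, "ty": 0, "tz": 0, "twist": 0},
  {"tx": 0, "ty": 0, "tz": 0, "twist": 0},
  {"tx": 0, "ty": 0, "tz": 0, "twist": 0},
  {"tx": 0, "ty": 0, "tz": 0, "twist": 0},
  {"tx": 0, "ty": 0, "tz": 0, "twist": 0},
  {"tx": 0, "ty": 0, "tz": 0, "twist": 0},
  {"tx": 0, "ty": 0, "tz": 0, "twist": 0},
  {"tx": 0, "ty": 0, "tz": 0, "twist": 0},
], gripper=-1)

```text
time: 3.2
eef_pos: [0.5791, 0.0866, 0.243]
eef_rot: [0.001, 0.136, 0.991, 0.0]
wrist_force: [-1.2, -1.5, 5.4]
finger_gap: 0.0482
```

>>> play_rows([
  {"tx": 0, "ty": 0, "tz": 20, "twist": 0},
  {"tx": 0, "ty": 0, "tz": 60, "twist": 0},
  {"tx": 0, "ty": 0, "tz": 105, "twist": 0},
  {"tx": 0, "ty": 0, "tz": 150, "twist": 0},
  {"tx": 0, "ty": -20, "tz": 150, "twist": 0},
  {"tx": 5, "ty": -60, "tz": 150, "twist": 0},
  {"tx": 10, "ty": -100, "tz": 150, "twist": 0},
  {"tx": 15, "ty": -140, "tz": 150, "twist": 0},
], gripper=-1)

```text
time: 4.0
eef_pos: [0.5935, -0.0546, 0.3923]
eef_rot: [0.0, 0.136, 0.991, 0.0]
wrist_force: [0.1, 0.1, -1.6]
finger_gap: 0.0486
```

>>> play_rows([
  {"tx": 3, "ty": -40, "tz": 0, "twist": 0},
  {"tx": 5, "ty": -80, "tz": 0, "twist": 0},
  {"tx": 6, "ty": -110, "tz": 0, "twist": 0},
  {"tx": 6, "ty": -126, "tz": 0, "twist": 0},
  {"tx": 6, "ty": -126, "tz": 0, "twist": 0},
  {"tx": 6, "ty": -126, "tz": 0, "twist": 0},
], gripper=-1)

```text
time: 4.6
eef_pos: [0.5998, -0.1775, 0.3916]
eef_rot: [-0.0, 0.135, 0.991, 0.001]
wrist_force: [0.6, -0.5, -1.6]
finger_gap: 0.0482
```

```bash
python3 look.py 2
python3 - <<'E'
import cv2
for n,s in(('scene',(180,290,240,370)),('top',(110,225,290,430))):
    i=cv2.imread(f'pics/{n}2.png')[s[0]:s[1],s[2]:s[3]];cv2.imwrite(f'pics/{n}2z.png',cv2.resize(i,None,fx=5,fy=5))
E
```

```text
4.7 [ 0.60010328 -0.17651633  0.39167706] [-2.04632481e-04  1.34247144e-01  9.90947352e-01  1.00416816e-03] [-0.10716764  0.33019828 -1.51250993] 0.0483537702624195 [ 0.20444232  0.60635604  0.06114197  1.605154   -0.04580789  0.93210788
  1.58353718]
```

View pics/scene2z.png

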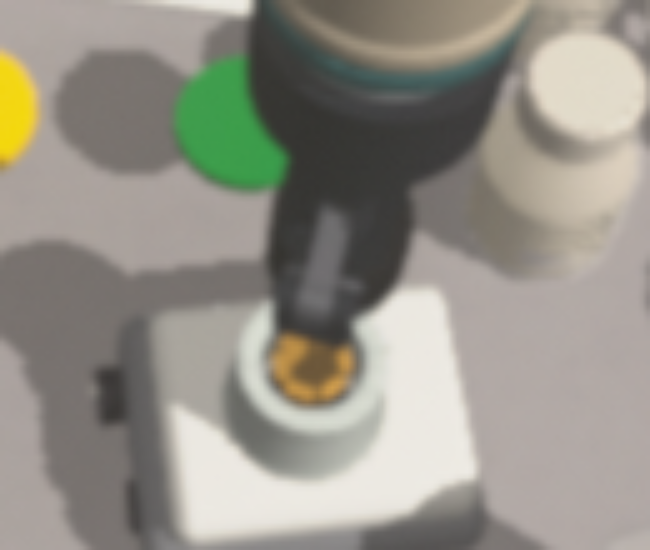

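View pics/top2z.png

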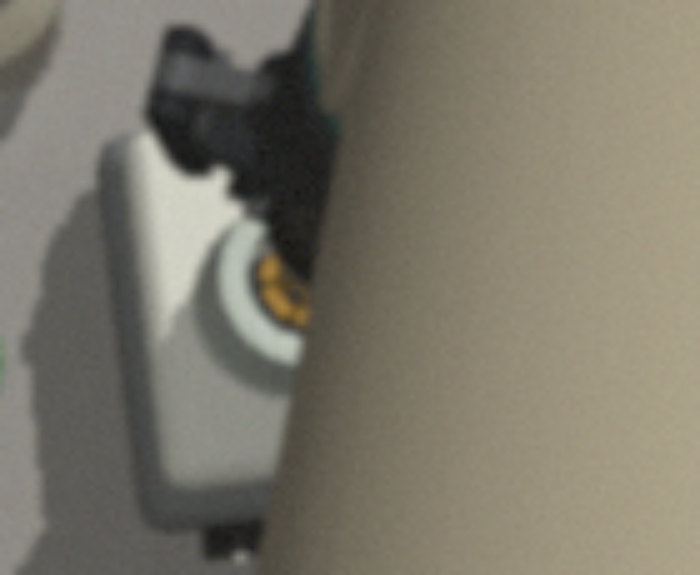

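Grip is holding, with a gap of 48 mm. In the scene view the head hangs just behind the socket at about (302,253), as expected at this height. I'll shift 2 mm in y and lower slowly, watching the force.

>>> play_rows([
  {"tx": 0, "ty": -2, "tz": -15, "twist": 0},
  {"tx": 0, "ty": -2, "tz": -35, "twist": 0},
  {"tx": 0, "ty": -2, "tz": -50, "twist": 0},
  {"tx": 0, "ty": -2, "tz": -58, "twist": 0},
  {"tx": 0, "ty": -2, "tz": -62, "twist": 0},
  {"tx": 0, "ty": -2, "tz": -62, "twist": 0},
], gripper=-1)

```text
time: 5.3
eef_pos: [0.5999, -0.1805, 0.3296]
eef_rot: [-0.0, 0.135, 0.991, 0.0]
wrist_force: [0.8, -0.3, -2.0]
finger_gap: 0.0485
```

```bash
python3 look.py 3
python3 - <<'E'
import cv2
for n,s in(('scene',(180,290,240,370)),):
    i=cv2.imread(f'pics/{n}3.png')[s[0]:s[1],s[2]:s[3]];cv2.imwrite(f'pics/{n}3z.png',cv2.resize(i,None,fx=5,fy=5))
E
```

```text
5.4 [ 0.60011589 -0.18105749  0.33044136] [ 6.42365059e-04  1.35775429e-01  9.90739431e-01 -1.51480571e-05] [ 0.48635784  0.16372664 -1.59760638] 0.048352115823799974 [ 0.21385522  0.67863746  0.05667601  1.66006592 -0.04961972  0.80301007
  1.5908283 ]
```

View pics/scene3z.png

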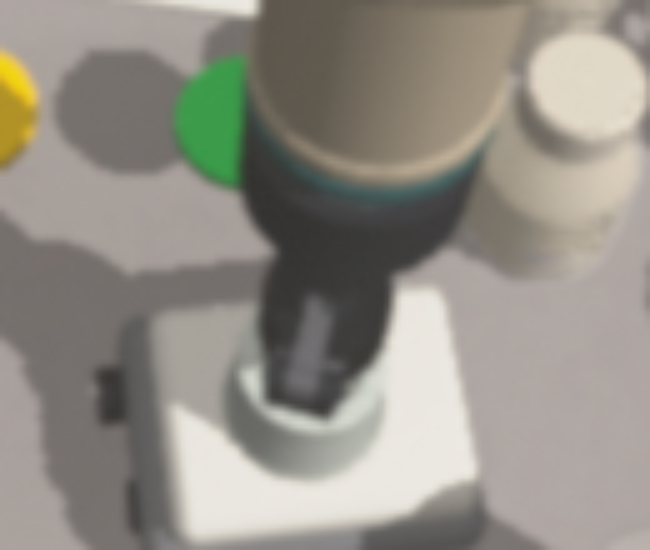

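The head is over the hub with the tip about 14 mm inside the mouth and no contact force. I'll continue down.

>>> play_rows([
  {"tx": 0, "ty": 0, "tz": -4, "twist": 0},
  {"tx": 0, "ty": 0, "tz": -8, "twist": 0},
  {"tx": 0, "ty": 0, "tz": -12, "twist": 0},
  {"tx": 0, "ty": 0, "tz": -16, "twist": 0},
  {"tx": 0, "ty": 0, "tz": -18, "twist": 0},
  {"tx": 0, "ty": 0, "tz": -18, "twist": 0},
], gripper=-1)

```text
time: 6.0
eef_pos: [0.5998, -0.1803, 0.3113]
eef_rot: [-0.0, 0.136, 0.991, 0.001]
wrist_force: [0.6, 2.9, -0.2]
finger_gap: 0.0485
```

>>> play_rows([
  {"tx": 0, "ty": 1, "tz": 0, "twist": 0},
  {"tx": 0, "ty": 1, "tz": -2, "twist": 0},
  {"tx": 0, "ty": 1, "tz": -4, "twist": 0},
  {"tx": 0, "ty": 1, "tz": -5, "twist": 0},
  {"tx": 0, "ty": 1, "tz": -5, "twist": 0},
], gripper=-1)

```text
time: 6.5
eef_pos: [0.5999, -0.1799, 0.3076]
eef_rot: [0.0, 0.136, 0.991, 0.0]
wrist_force: [-1.3, 4.5, 6.1]
finger_gap: 0.0482
```

>>> play_rows([
  {"tx": 0, "ty": 1, "tz": 0, "twist": 0},
  {"tx": 0, "ty": 1.5, "tz": -2, "twist": 0},
  {"tx": 0, "ty": 1.5, "tz": -4, "twist": 0},
  {"tx": 0, "ty": 1.5, "tz": -6, "twist": 0},
  {"tx": 0, "ty": 1.5, "tz": -6, "twist": 0},
], gripper=-1)

```text
time: 7.0
eef_pos: [0.6001, -0.1795, 0.3031]
eef_rot: [0.001, 0.136, 0.991, -0.001]
wrist_force: [-3.5, 3.6, 13.7]
finger_gap: 0.0486
```

>>> play_rows([
  {"tx": -0.5, "ty": 0.5, "tz": -1, "twist": 0},
  {"tx": -0.5, "ty": 0.5, "tz": -2, "twist": 0},
  {"tx": -0.5, "ty": 0.5, "tz": -3, "twist": 0},
  {"tx": -0.5, "ty": 0.5, "tz": -4, "twist": 0},
  {"tx": -0.5, "ty": 0.5, "tz": -4, "twist": 0},
], gripper=-1)

```text
time: 7.5
eef_pos: [0.5999, -0.1794, 0.3004]
eef_rot: [0.002, 0.136, 0.991, -0.001]
wrist_force: [-3.9, 3.3, 20.6]
finger_gap: 0.0484
```

>>> play_rows([
  {"tx": 0, "ty": 0, "tz": -1, "twist": 0},
  {"tx": 0, "ty": 0, "tz": -2, "twist": 0},
  {"tx": 0, "ty": 0, "tz": -3, "twist": 0},
  {"tx": 0, "ty": 0, "tz": -3, "twist": 0},
], gripper=-1)

```text
time: 7.9
eef_pos: [0.5999, -0.1794, 0.2997]
eef_rot: [0.003, 0.136, 0.991, -0.001]
wrist_force: [-9.3, 4.6, 35.8]
finger_gap: 0.0486
```

The force jumped to 36 N with almost no travel, and the TCP is at the predicted home height of 0.2995 m. I'll relax the push, release and lift off to look.

>>> play_rows([
  {"tx": 0, "ty": 0, "tz": 3, "twist": 0},
  {"tx": 0, "ty": 0, "tz": 4, "twist": 0},
  {"tx": 0, "ty": 0, "tz": 4, "twist": 0},
], gripper=-1)

```text
time: 8.2
eef_pos: [0.6, -0.1793, 0.2999]
eef_rot: [0.002, 0.136, 0.991, -0.001]
wrist_force: [-1.6, 1.6, 12.1]
finger_gap: 0.0486
```

>>> play_rows([
  {"tx": 0, "ty": 0, "tz": 0, "twist": 0},
  {"tx": 0, "ty": 0, "tz": 0, "twist": 0},
  {"tx": 0, "ty": 0, "tz": 0, "twist": 0},
  {"tx": 0, "ty": 0, "tz": 0, "twist": 0},
  {"tx": 0, "ty": 0, "tz": 0, "twist": 0},
  {"tx": 0, "ty": 0, "tz": 0, "twist": 0},
], gripper=1)

```text
time: 8.8
eef_pos: [0.5992, -0.1784, 0.2975]
eef_rot: [-0.0, 0.136, 0.991, -0.0]
wrist_force: [-0.5, 0.3, -0.3]
finger_gap: 0.0854
```

>>> play_rows([
  {"tx": 0, "ty": 0, "tz": 15, "twist": 0},
  {"tx": 0, "ty": 0, "tz": 45, "twist": 0},
  {"tx": 0, "ty": 0, "tz": 85, "twist": 0},
  {"tx": 0, "ty": 40, "tz": 100, "twist": 0},
  {"tx": 0, "ty": 85, "tz": 100, "twist": 0},
  {"tx": 0, "ty": 130, "tz": 100, "twist": 0},
  {"tx": 0, "ty": 175, "tz": 100, "twist": 0},
  {"tx": 0, "ty": 220, "tz": 100, "twist": 0},
], gripper=1)

```text
time: 9.6
eef_pos: [0.5991, 0.0434, 0.3992]
eef_rot: [0.001, 0.136, 0.991, 0.0]
wrist_force: [0.9, -0.3, -0.4]
finger_gap: 0.0858
```

```bash
python3 look.py 4
python3 - <<'E'
import cv2
for n,s in(('scene',(180,290,240,370)),('top',(110,225,290,430))):
    i=cv2.imread(f'pics/{n}4.png')[s[0]:s[1],s[2]:s[3]];cv2.imwrite(f'pics/{n}4z.png',cv2.resize(i,None,fx=5,fy=5,interpolation=cv2.INTER_CUBIC))
E
```

```text
9.7 [0.59887168 0.05068185 0.39888654] [1.25267812e-04 1.30116006e-01 9.91493581e-01 3.20748995e-03] [-0.31673355  0.75112993 -0.24950257] 0.08516631248053032 [-0.16636334  0.56279405  0.0585067   1.66882386 -0.04734929  0.90947604
  1.22199017]
```

View pics/scene4z.png

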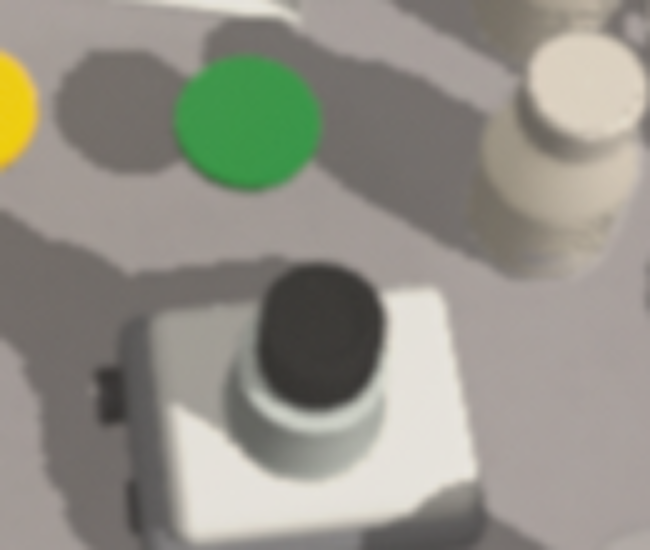

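View pics/top4z.png

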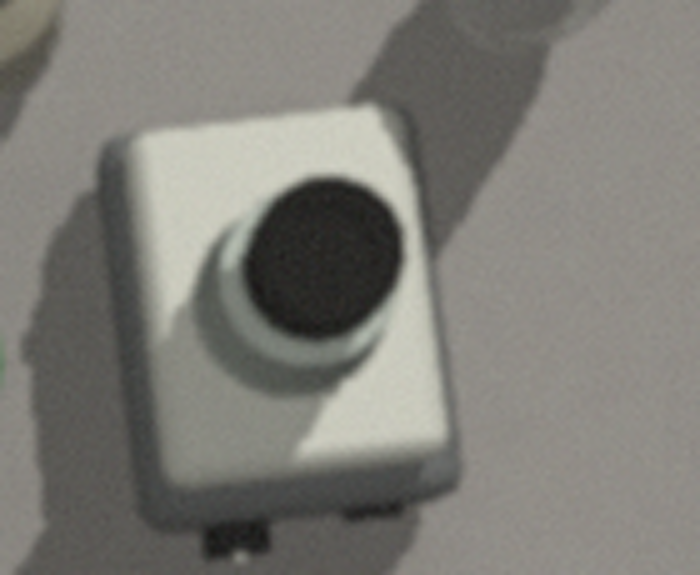

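Run:
```python
from h import *
import pickle
F={n:pickle.load(open(n+'.pkl','rb')) for n in('top','scene')}
R={}
th=np.linspace(0,2*np.pi,90)
for n,(x0,y0,x1,y1) in {'top':[325,138,380,182],'scene':[282,228,325,265]}.items():
    f=F[n];im=cv2.resize(f['pixels'],None,fx=4,fy=4,interpolation=cv2.INTER_CUBIC);m=np.zeros(im.shape[:2],np.uint8);s=np.s_[y0*4:y1*4,x0*4:x1*4]
    m[s]=(im[s].max(2)<85)*255
    c=max(cv2.findContours(m,cv2.RETR_EXTERNAL,cv2.CHAIN_APPROX_NONE)[0],key=cv2.contourArea)
    c=(c.reshape(-1,2)+.5)/4-.5
    M=cv2.moments(c.astype(np.float32));g=np.array([M['m10'],M['m01']])/M['m00'];R[n]=ray(f,*g)
    print(n,g,onz(f,*g,.1405),'box',c.min(0),c.max(0))
    for dz in(0,.005,.01):
        p=np.array([proj(f,(.5995+.025*np.cos(t),-.1798+.025*np.sin(t),z+dz)) for z in(.121,.160) for t in th]);print('  pred',dz,p.min(0),p.max(0))
print(two(R['top'],R['scene']))
```

```text
top [353.99439229 161.61745435] [ 0.60024057 -0.17950274  0.1405    ] box [338.125 145.625] [369.625 177.875]
  pred 0 [337.67917049 144.54447495] [371.49521441 178.84928241]
  pred 0.005 [338.00042376 143.87505594] [372.04292999 178.41159354]
  pred 0.01 [338.32550783 143.1972811 ] [372.59750486 177.96866951]
scene [303.2552787  246.70797058] [ 0.59961293 -0.18008314  0.1405    ] box [291.125 232.875] [315.625 260.875]
  pred 0 [289.93547113 230.80799145] [317.07294419 262.091183  ]
  pred 0.005 [290.04900417 229.77073283] [317.35616394 261.25350236]
  pred 0.01 [290.16385628 228.72104449] [317.64283289 260.40594091]
(array([ 0.60003965, -0.17967515,  0.13965226]), np.float64(0.000708340580575943))
```

The triangulated drum mid-height is 0.1397 m against 0.1405 m for home, and the drum is centred and upright. The vision height is only good to a few mm, so I'll confirm with a press from closed fingers on the drum top.

>>> play_rows([
  {"tx": 0, "ty": -40, "tz": 0, "twist": 0},
  {"tx": 0, "ty": -85, "tz": 0, "twist": 0},
  {"tx": 0, "ty": -130, "tz": 0, "twist": 0},
  {"tx": 0, "ty": -175, "tz": 0, "twist": 0},
  {"tx": 0, "ty": -210, "tz": 0, "twist": 0},
  {"tx": 0, "ty": -221, "tz": 0, "twist": 0},
  {"tx": 0, "ty": -221, "tz": 0, "twist": 0},
  {"tx": 0, "ty": -221, "tz": 0, "twist": 0},
], gripper=-1)

```text
time: 10.5
eef_pos: [0.5995, -0.1777, 0.3981]
eef_rot: [0.0, 0.135, 0.991, 0.001]
wrist_force: [0.6, 0.9, -0.5]
finger_gap: 0.0004
```

>>> play_rows([
  {"tx": 0, "ty": 0, "tz": -20, "twist": 0},
  {"tx": 0, "ty": 0, "tz": -40, "twist": 0},
  {"tx": 0, "ty": 0, "tz": -50, "twist": 0},
  {"tx": 0, "ty": 0, "tz": -55, "twist": 0},
  {"tx": 0, "ty": 0, "tz": -55, "twist": 0},
], gripper=-1)

```text
time: 11.0
eef_pos: [0.5994, -0.1782, 0.3425]
eef_rot: [-0.0, 0.135, 0.991, 0.0]
wrist_force: [-1.1, 0.5, 0.0]
finger_gap: 0.0002
```

>>> play_rows([
  {"tx": 0, "ty": -1.5, "tz": -3, "twist": 0},
  {"tx": 0, "ty": -1.5, "tz": -6, "twist": 0},
  {"tx": 0, "ty": -1.5, "tz": -9, "twist": 0},
  {"tx": 0, "ty": -1.5, "tz": -10, "twist": 0},
  {"tx": 0, "ty": -1.5, "tz": -10, "twist": 0},
], gripper=-1)

```text
time: 11.5
eef_pos: [0.5992, -0.1808, 0.3326]
eef_rot: [-0.0, 0.136, 0.991, 0.0]
wrist_force: [-0.3, 0.7, 1.2]
finger_gap: -0.0004
```

>>> play_rows([
  {"tx": 0, "ty": 0, "tz": -1, "twist": 0},
  {"tx": 0, "ty": 0, "tz": -2, "twist": 0},
  {"tx": 0, "ty": 0, "tz": -3, "twist": 0},
  {"tx": 0, "ty": 0, "tz": -3, "twist": 0},
], gripper=-1)

```text
time: 11.9
eef_pos: [0.5993, -0.1808, 0.3297]
eef_rot: [-0.0, 0.136, 0.991, -0.0]
wrist_force: [0.2, -0.2, -0.5]
finger_gap: -0.0001
```

>>> play_rows([
  {"tx": 0, "ty": 0, "tz": -1, "twist": 0},
  {"tx": 0, "ty": 0, "tz": -2, "twist": 0},
  {"tx": 0, "ty": 0, "tz": -3, "twist": 0},
  {"tx": 0, "ty": 0, "tz": -3, "twist": 0},
], gripper=-1)

```text
time: 12.3
eef_pos: [0.5994, -0.1809, 0.3295]
eef_rot: [0.001, 0.136, 0.991, -0.0]
wrist_force: [-4.2, 1.2, 14.8]
finger_gap: 0.0002
```

Contact is at TCP z of about 0.329 m, which is exactly the hollow's floor at home. I'll press a bit harder to confirm nothing moves.

>>> play_rows([
  {"tx": 0, "ty": 0, "tz": -1, "twist": 0},
  {"tx": 0, "ty": 0, "tz": -2, "twist": 0},
  {"tx": 0, "ty": 0, "tz": -2.5, "twist": 0},
  {"tx": 0, "ty": 0, "tz": -2.5, "twist": 0},
], gripper=-1)

```text
time: 12.7
eef_pos: [0.5993, -0.1809, 0.3293]
eef_rot: [0.001, 0.136, 0.991, 0.0]
wrist_force: [-9.4, 3.7, 30.9]
finger_gap: -0.0
```

>>> play_rows([
  {"tx": 0, "ty": 0, "tz": 5, "twist": 0},
  {"tx": 0, "ty": 0, "tz": 20, "twist": 0},
  {"tx": 0, "ty": 0, "tz": 60, "twist": 0},
  {"tx": 0, "ty": 40, "tz": 80, "twist": 0},
  {"tx": 0, "ty": 85, "tz": 80, "twist": 0},
  {"tx": 0, "ty": 130, "tz": 80, "twist": 0},
  {"tx": 0, "ty": 165, "tz": 80, "twist": 0},
  {"tx": 0, "ty": 165, "tz": 80, "twist": 0},
], gripper=-1)

```text
time: 13.5
eef_pos: [0.5992, -0.0085, 0.4041]
eef_rot: [-0.0, 0.131, 0.991, 0.002]
wrist_force: [-0.1, 0.1, -0.1]
finger_gap: -0.0
```

```bash
python3 look.py 5
```

```text
13.6 [ 0.59920463 -0.0148696   0.40413085] [-7.59057278e-05  1.34814585e-01  9.90870828e-01 -1.57016495e-04] [-0.120198   -0.53657771  0.63080283] 0.00018112550534969124 [-0.06440091  0.5553774   0.06666525  1.66671521 -0.04376025  0.92115237
  1.31909988]
```

View pics/scene5.png

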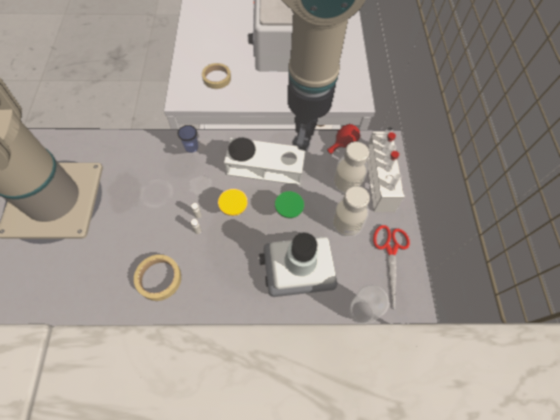

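View pics/top5.png

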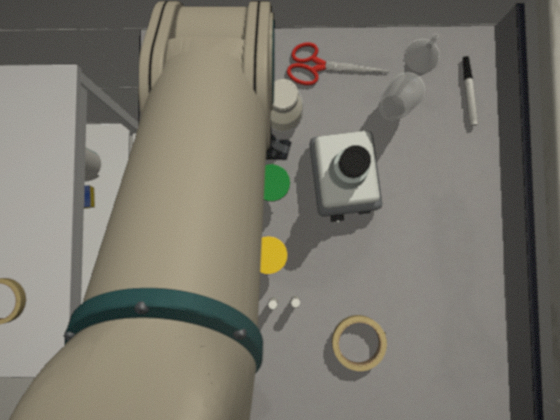

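The cup head sits upright on the hub, at (303,247) in the scene view and (354,161) in the top view. The plate head is still in the stand at (241,149) in the scene view. The arm is clear of everything, so I'm handing in.

```bash
python3 -c "
from rig import r
print(r.hand_in())"
```

```text
the job is handed in; nothing more can be done
None
```

The cup head is on the mixer and, by my checks, fully home. I took it from the stand, set its shank in the socket, pressed it down to 36 N and let go. I then pressed its top once more with closed fingers, to 31 N, and handed in at about 13.6 s.

**Seating:**
- The first press stopped hard, with the TCP at 0.2997 m against about 0.2995 m expected for home.
- The second press met the floor of the hollow at a TCP height of about 0.329 m, which is where it should be at home. It moved only about 0.2 mm (within the reading noise) as the force rose from 15 to 31 N.
- From the two cameras the drum's mid-height came out at 0.1397 m against 0.1405 m expected. That method is only good to a few millimetres: the same two-camera estimate put the socket's brass 7 mm below the hub top. I relied on the two presses instead.

**Rest of the scene:** The last pictures show the cup head upright on the hub, the plate head still in the stand, nothing else disturbed and the arm clear of everything.

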